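Rinse the square teacup on the counter rinser

TASK

Rinse the square teacup: turn it over in two goes, first laying it gently on its side on the counter and letting go of it, then taking it again to stand it mouth down in the middle of the rinser's sprung star plate. Push the cup down so that the plate goes all the way to its stop, hold it there for a good second without ramming it, then let it come fully back up and leave the cup there upside down to drain. Do not drop the cup or let it topple, and leave the other things on the counter where they are.

Things in the scene. Friction and masses are not known exactly. Their poses are not given: they have to be found in the camera images.
- cup: Square white ceramic teacup, no handle: 62 x 62 mm outside, straight sides, 95 mm high, walls 5 mm, bottom 8 mm, about 0.3 kg. Origin at the centre of its underside; z points out of the mouth, x and y square to its sides. Starts upright on the counter at any yaw, on the left or right; the rinser is on the other side.
- cup_mid (a point): The middle of the square cup, 47.5 mm from its underside along its axis: on its side on the counter this point is 31 mm high.
- rinser: The fixed cup rinser: a square steel drip tray 160 x 160 mm, dark floor 24 mm high, edge 34 mm high, with a round steel star plate (100 mm across) on a sprung stem in its middle. Origin at the centre of its underside; z up, x and y along the tray's sides.
- star_top (a point): Centre of the flat top of the star plate, 50 mm above the counter when up (38 mm when fully down); the mouth of the upturned cup rests on this flat top. It moves with the plate.
- star (a joint): How far the star plate is pushed down: 0 m is up, 0.012 m is the hard stop. The spring takes about 6 N to start moving and 12 N at the stop (the weight of the cup, 2 to 4 N, helps but does not move it alone), and brings the plate back up by itself.
- wash_bowl: Bystander: translucent rice washing bowl, 170 mm across, 85 mm high; origin under its centre.
- spatula: Bystander: wooden spatula, 200 mm long, lying flat; origin under its middle, x along its length.
- strainer: Bystander: small metal strainer, 120 mm across, 45 mm high, handle of 90 mm along its x; origin under the centre of its cup.
- round_cup: Bystander: round teacup, 76 mm across, 65 mm high; origin under its centre. A fixed white rice cooker (256 mm across, 210 mm high) stands at the right of the counter, centred 0.42 m ahead of the robot's base and 0.60 m to its right.
Not all that is in view belongs to the job. What is shaped like the rinser but yellow is not meant.

How it is judged:
By the outcome, as a careful person would: the job done as asked, in the order asked, and still so for the second after the job is handed in, with the robot touching nothing.
It also fails if it takes over 72 s, if anything falls off the work surface, if the arm or the gripper's body presses on something with over 40 N, if the wrist force passes 120 N, or if a joint passes its speed limit or range.

ROBOT

A 6-joint arm with a two-finger parallel gripper is mounted at the origin on the work surface. World frame = base frame: x ahead of the robot, y to its left, z up, the work surface at z = 0. Lengths are in m, angles in degrees, forces in N, time in s.
With the tool pointing down it reaches from about 0.375 to 0.9 m from the base axis. Payload 3.1 kg.
Tool frame: the origin (TCP) lies between the finger pads; the fingertips stand 11 mm ahead of it and the grasp point (between the pads) lies 8 mm behind it; z points along the fingers, y is the line along which they close (so a half turn about z gives the same grasp; the last joint's range is limited). The gripper opens to 87 mm and grips with 3 to 60 N. Pads are 19 mm wide; open, the fingers measure 117 mm over their backs; the gripper's body (75 mm by 190 mm) begins 51 mm behind the grasp point.
Start: joints at [-10.227, 30.224, 82.088, -0, 67.689, -10.227], TCP at [0.625, 0, 0.234] pointing down, gripper open.
Joint ranges: [-176.69, 176.69], [-43.24, 126.21], [12.49, 139.97], [-82, 262], [0, 151.66], [-163.58, 163.58]. Speed limits (degrees/s): [159.86, 159.86, 180, 180, 180, 180].

INTERFACE

Orientations are given as a 3x3 rotation matrix whose columns are the frame's x, y, z axes.
In Python, from rig import bot, viewer, workorder, models gives the robot as it stands.
- The arm moves only by the shell command python3 -m jog 'ROWS'. ROWS is JSON, a list of rows, each a list of 7 numbers: the opening, from 0 (shut) to 1 (fully open), then the shift along the tool's x, y, z in m, then the turn, a rotation vector about the tool's x, y, z in degrees. In form: [[claw, x, y, z, ax, ay, az], ...]. A call has 1 to 20 rows; each row is the pose to reach, as a shift and turn from the pose commanded when the call began, along the tool's axes at that moment; what a row does not reach only later rows make up. A row lasts 1/8 s, in which the tool goes at most 62.5 mm and 10.7 degrees, less where a joint would pass 70% of its speed; a pose out of reach is approached as far as the arm can. A call with a gripper value outside its range is refused whole. The fingers move at their own pace and stop on an object; the grip force is fixed at half the most. Time passes only in rows, so rows that repeat a pose let the fingers close. It gives the time, the measured TCP pose, the force, the opening and the grip force at its end, in the units of the state.
- bot.read_state(): the state, without advancing time (a new reading comes with each control period).
- viewer.capture(name): name is "scene" or "side" or "wrist"; returns (picture, depth): 384x512x3 uint8, blue, green, red; 384x512 float32, m along the optical axis (not along the pixel's ray), 0 where there is no reading.
- viewer.camera_info(name): a dict with "fx", "fy", "cx", "cy" (pixels), "world_to_cam" (4x4, takes a point from world to camera coordinates). Camera axes: x right, y down, z forward; pixel columns grow to the right and rows downward; lengths in m; the calibration is good to about 2 mm. The wrist camera is an equidistant fisheye: a pixel r from the principal point sees the ray r / f radians off the axis. A picture is of the moment at which its call begins: read the wrist's pose just before it. camera_info takes no time and is no camera call; for the wrist camera it gives the pose at the moment of the call.
- workorder.hand_in(): hands the job in; it is judged then, once.
Trained networks look in the newest picture that a camera, given by its name, has taken for a name from the list of things; names that differ only in an ending like _2 or _b are one class to them, and where a whole thing is asked for, a point or a joint stands for the part that bears it (a point fixed in the world has none). Each returns a list of dicts, best first, with "p" (0 to 1); they miss things now and then, are a little off and sometimes report something else, mostly with a low value. They report only what shows in the picture. A call takes as long as a camera call. They do not tell look-alikes from the thing itself.
- models.outline_of(camera, thing): "mask" (384x512 bool, what is visible of it).
- models.tip_of(camera, thing): "xyz" ([x, y, z] in m, in world coordinates, good to about 4 mm: a listed point, or the origin of a listed thing).
The state is a dict: "time_s": time; "joint_positions": joint angles; "qvel": joint speeds; "tau": joint torques, N m; "position": TCP position; "tcp_rot": TCP orientation; "force": force on the tool from outside, world axes, zero at the start; "moment": the same for the moment, N m; "opening": opening from 0.0 (shut) to 1.0 (fully open); "grasp_force": force on a finger pad.
Only numpy, scipy, OpenCV 4.12 (cv2) and the standard library are available. Lean on these libraries where they do the work, as an engineer would, in place of code of your own. Each camera call takes 0.05 s, during which the arm holds its last target. There are 200 camera calls.

## Working session

There is one attempt and no reset: what is moved stays moved. The work goes in short steps, Python scripts to look and compute and a shell command to move; the robot and the scene stay as the last step left them, time stands still between calls to the robot, and variables do not carry over. Pictures are saved under pics/ and viewed, at most 10 in all, crops included, and the job is handed in when it is done.

```bash
mkdir -p pics; ls; cat > h.py <<'E'
import numpy as np, cv2
from rig import bot, viewer, workorder, models
def cloud(cam):
    im,d=viewer.capture(cam); c=viewer.camera_info(cam)
    v,u=np.mgrid[:384,:512]
    p=np.stack([(u-c['cx'])/c['fx']*d,(v-c['cy'])/c['fy']*d,d],-1)
    T=np.linalg.inv(c['world_to_cam'])
    w=p@T[:3,:3].T+T[:3,3]; w[d<=0]=np.nan
    return im,w
def proj(cam,P):
    c=viewer.camera_info(cam); W=np.array(c['world_to_cam'])
    q=W[:3,:3]@np.array(P)+W[:3,3]; return c['fx']*q[0]/q[2]+c['cx'],c['fy']*q[1]/q[2]+c['cy']
E
python3 - <<'E'
from h import *
for cam in ['scene','side']:
    im,w=cloud(cam); cv2.imwrite(f'pics/{cam}0.png',im); np.save(f'{cam}0.npy',w)
    for t in ['cup','rinser','star_top','wash_bowl','spatula','strainer','round_cup']:
        print(cam,t,[(round(r['p'],2),np.round(r['xyz'],3).tolist(),np.round(proj(cam,r['xyz'])).tolist()) for r in models.tip_of(cam,t)])
s=bot.read_state();print(s)
E
```

```text
pics
scene cup [(0.72, [0.565, -0.191, -0.0], [214.0, 171.0])]
scene rinser [(0.91, [0.472, 0.157, 0.0], [314.0, 219.0]), (0.7, [0.444, 0.433, 0.001], [407.0, 279.0])]
scene star_top [(0.76, [0.441, 0.439, 0.046], [415.0, 269.0]), (0.58, [0.469, 0.159, 0.051], [318.0, 207.0])]
scene wash_bowl [(0.63, [0.74, 0.317, -0.001], [285.0, 322.0]), (0.22, [0.468, 0.158, 0.002], [316.0, 218.0])]
scene spatula [(0.97, [0.775, -0.008, -0.001], [190.0, 241.0])]
scene strainer [(0.86, [0.722, -0.322, -0.0], [149.0, 172.0])]
scene round_cup [(0.25, [0.563, -0.187, 0.047], [214.0, 160.0])]
side cup [(0.92, [0.563, -0.186, 0.002], [283.0, 184.0])]
side rinser [(0.61, [0.47, 0.155, 0.003], [259.0, 242.0]), (0.6, [0.448, 0.436, 0.006], [210.0, 306.0])]
side star_top [(0.89, [0.448, 0.437, 0.054], [209.0, 291.0]), (0.68, [0.471, 0.156, 0.048], [259.0, 229.0])]
side wash_bowl []
side spatula [(0.71, [0.561, -0.186, 0.049], [283.0, 172.0]), (0.64, [0.775, -0.008, -0.002], [204.0, 194.0])]
side strainer [(0.74, [0.718, -0.33, 0.001], [263.0, 160.0]), (0.67, [0.778, -0.01, -0.003], [203.0, 194.0])]
side rou
[... 164 characters left out ...]
4,
        6.76889321e+01, -1.02262535e+01]), 'qvel': array([ 0.00618777,  0.04726025, -0.0055291 , -0.08312999, -0.08906015,
       -0.02477356]), 'tau': array([-1.07188621e-04, -4.39950907e+01, -1.76978803e+01,  6.35003415e-02,
        5.03239373e-02, -2.48482996e-05]), 'position': array([6.24980470e-01, 1.24179366e-05, 2.33598975e-01]), 'tcp_rot': array([[ 3.98389223e-05,  9.99999996e-01,  7.56542408e-05],
       [ 9.99999999e-01, -3.98369142e-05, -2.65451224e-05],
       [-2.65421085e-05,  7.56552983e-05, -9.99999997e-01]]), 'force': array([-0.17941143, -0.44681491, -0.63756729]), 'moment': array([-0.00408946, -0.01106635, -0.04831334]), 'grasp_force': 0.0, 'opening': 1.0008275717113613}
```

View pics/scene0.png

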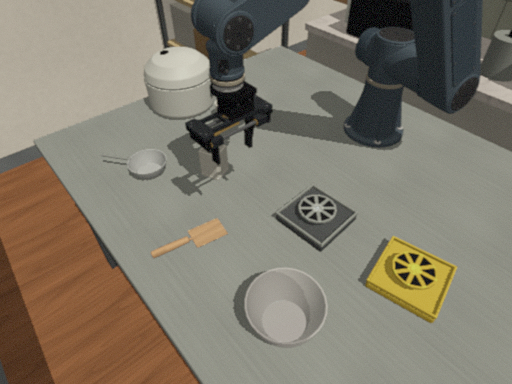

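```bash
python3 - <<'E'
import numpy as np, cv2
im=cv2.imread('pics/side0.png'); print(im.shape)
a=cv2.resize(im[120:330,150:400],None,fx=2.8,fy=2.8,interpolation=cv2.INTER_CUBIC)
cv2.imwrite('pics/side0c.png',a)
pts=[]
for cam in ['scene','side']:
    w=np.load(cam+'0.npy'); 
    for nm,cx,cy,r,z0,z1 in [('cup',.564,-.188,.06,.085,.105),('star',.471,.157,.06,.045,.056),('cupside',.564,-.188,.06,.02,.08),('tray',.471,.157,.13,.028,.04)]:
        m=(np.hypot(w[...,0]-cx,w[...,1]-cy)<r)&(w[...,2]>z0)&(w[...,2]<z1)
        q=w[m].astype(np.float32); 
        if len(q)<5: print(cam,nm,len(q)); continue
        print(cam,nm,len(q),np.median(q[:,2]).round(4),cv2.minAreaRect(np.ascontiguousarray(q[:,:2])*1000))
E
```

```text
(384, 512, 3)
scene cup 93 0.0919 ((568.3331298828125, -177.50863647460938), (47.19491195678711, 83.2054443359375), 62.40937042236328)
scene star 853 0.0495 ((470.4464416503906, 159.61846923828125), (101.67170715332031, 99.09484100341797), 44.8725471496582)
scene cupside 408 0.0502 ((564.0265502929688, -185.9125518798828), (66.2547378540039, 63.60212707519531), 21.26823616027832)
scene tray 539 0.0328 ((471.71746826171875, 160.2144775390625), (163.6492156982422, 159.98184204101562), 4.0452070236206055)
side cup 135 0.0928 ((564.6069946289062, -184.39471435546875), (61.971153259277344, 72.95053100585938), 21.309423446655273)
side star 634 0.0504 ((472.0412292480469, 160.09942626953125), (99.50206756591797, 100.95677947998047), 22.324596405029297)
side cupside 338 0.0544 ((563.2127685546875, -185.4377899169922), (59.143211364746094, 71.6003646850586), 19.059288024902344)
side tray 478 0.033 ((473.0486755371094, 160.61300659179688), (162.6989288330078, 165.15167236328125), 4.36301326751709)
```

View pics/side0c.png

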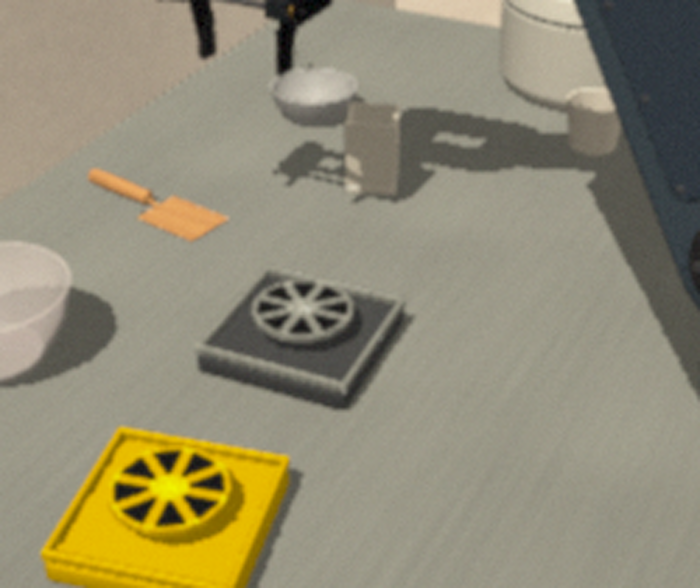

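The scene view shows the square cup at (214,160), with the steel rinser at (316,212) and the yellow look-alike at (411,279). In the side view the square cup is at about (283,172), and the round cup, which could be mistaken for it, is at (361,165). The crop confirms the square cup and the steel star plate, so I'll use those two.

First I'll test a lateral tilt in the air.

```bash
cat >> h.py <<'E'
from scipy.spatial.transform import Rotation as Rn
def tgt(h,p):
    h,p=np.radians([h,p]); y=np.array([-np.sin(h),np.cos(h),0]); z=np.array([np.cos(h)*np.cos(p),np.sin(h)*np.cos(p),-np.sin(p)])
    return np.stack([np.cross(y,z),y,z],1)
def row(gp,h,p,R0=None,t0=None):
    "gp = wanted grasp point; prints shift(mm) & rotvec from (R0,t0) or the measured pose"
    s=bot.read_state(); R0=np.array(s['tcp_rot']) if R0 is None else R0; t0=np.array(s['position']) if t0 is None else t0
    R=tgt(h,p); t=np.array(gp)+.008*R[:,2]
    print(np.round(R0.T@(t-t0),4),np.round(Rn.from_matrix(R0.T@R).as_rotvec(degrees=True),2)); return R,t
def st():
    s=bot.read_state(); R=np.array(s['tcp_rot']); print('t',round(s['time_s'],2),'J',np.round(s['joint_positions'],1),'gp',np.round(np.array(s['position'])-.008*R[:,2],4),'head',np.round(np.degrees(np.arctan2(-R[0,1],R[1,1])),1),'pitch',np.round(np.degrees(np.arctan2(-R[2,2],-R[2,0])),1),'F',np.round(s['force'],1),'open',round(s['opening'],3),'grip',round(s['grasp_force'],1))
E
python3 -c "
from h import *
st()
C=np.array([.564,-.1865,.05]); z=tgt(-70,20)[:,2]
a=row(C-.13*z,-70,20); row(C,-70,20,*a)"
```

```text
t 0.8 J [-10.2  30.2  82.1  -0.   67.7 -10.2] gp [0.625  0.     0.2416] head -90.0 pitch 90.0 F [-0.2 -0.4 -0.6] open 1.001 grip 0.0
[-0.0788 -0.1002  0.1419] [-12.21 -69.25 -17.44]
[-0.   -0.    0.13] [0. 0. 0.]
```

```bash
python3 -m jog '[[1,-0.01,-0.013,0.01,-1.5,-8.7,-2.2],[1,-0.02,-0.026,0.02,-3,-17.3,-4.4],[1,-0.03,-0.04,0.03,-4.6,-26,-6.6],[1,-0.04,-0.05,0.04,-6.1,-34.6,-8.7],[1,-0.05,-0.063,0.05,-7.6,-43.3,-10.9],[1,-0.06,-0.075,0.06,-9.2,-52,-13],[1,-0.07,-0.09,0.08,-10.7,-60.6,-15.3],[1,-0.079,-0.1,0.1,-12.2,-69.2,-17.4],[1,-0.079,-0.1,0.1,-12.2,-69.2,-17.4],[1,-0.079,-0.1,0.1,-12.2,-69.2,-17.4]]'
python3 -c "
from h import *
st()"
```

```text
time_s: 2.05
position: [0.5315, -0.0336, 0.149]
tcp_rot: [[-0.124, 0.96, 0.25], [0.349, 0.278, -0.895], [-0.929, -0.024, -0.37]]
force: [0.0, -0.5, 0.6]
opening: 0.999
grasp_force: 0.0
t 2.05 J [ 14.1  48.8 106.8 -82.   69.7  62.4] gp [ 0.5295 -0.0265  0.152 ] head -73.8 pitch 21.7 F [ 0.  -0.5  0.6] open 0.999 grip 0.0
```

```bash
python3 -c "
from h import *
C=np.array([.564,-.1865,.052]); z=tgt(-70,35)[:,2]
a=row(C-.12*z,-70,35);print(a[1]); row(C,-70,35,*a)"
```

```text
[ 0.007  -0.0167  0.072 ] [-4.04 13.25 -0.62]
[ 0.53262135 -0.10028787  0.11624056]
[-0.   -0.    0.12] [0. 0. 0.]
```

```bash
python3 -m jog '[[1,0.002,-0.006,0.02,-1.4,4.4,-0.2],[1,0.005,-0.012,0.045,-2.8,8.8,-0.4],[1,0.007,-0.0167,0.072,-4,13.2,-0.6],[1,0.007,-0.0167,0.072,-4,13.2,-0.6],[1,0.007,-0.0167,0.072,-4,13.2,-0.6]]' >/dev/null
python3 -c "
from h import *
st()
C=np.array([.564,-.1865,.052]); row(C,-70,35)
for cam in ['scene','side']:
  im,w=cloud(cam); cv2.imwrite(f'pics/{cam}1.png',im)
  m=(np.hypot(w[...,0]-.564,w[...,1]+.1865)<.06)&(w[...,2]>.02)&(w[...,2]<.08); q=w[m].astype(np.float32); print(cam,len(q),cv2.minAreaRect(np.ascontiguousarray(q[:,:2])*1000))
"
```

```text
t 2.67 J [  4.1  43.  109.3 -81.9  52.7  53.8] gp [ 0.5418 -0.076   0.1362] head -71.9 pitch 36.0 F [ 0.3 -0.1  0.5] open 0.999 grip 0.0
[ 0.0024 -0.0111  0.1402] [-2.25 -1.04 -0.17]
scene 514 ((563.6629638671875, -185.83201599121094), (67.45000457763672, 63.17826843261719), 20.983034133911133)
side 221 ((558.7057495117188, -172.9073028564453), (62.54459762573242, 45.30839538574219), 26.460494995117188)
```

View pics/scene1.png

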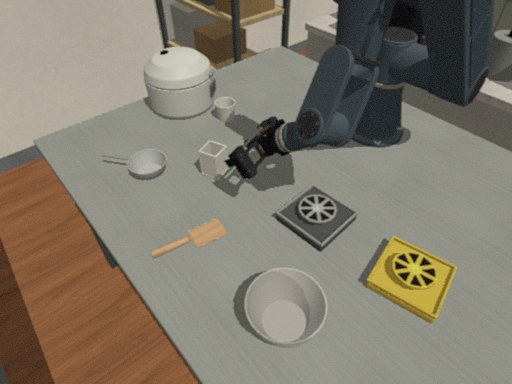

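The scene view shows the hand short of the cup, which is at (212,160), because J4 has reached its -82° limit. I'll approach from the base side instead, at heading 20°.

```bash
cat >> h.py <<'E'
_t=tgt
def tgt(h,p):
    R=_t(h,p); return R*np.array([-1,-1,1])
def st():
    s=bot.read_state(); R=np.array(s['tcp_rot'])*np.array([-1,-1,1]); print('t',round(s['time_s'],2),'J',np.round(s['joint_positions'],1),'gp',np.round(np.array(s['position'])-.008*R[:,2],4),'head',np.round(np.degrees(np.arctan2(-R[0,1],R[1,1])),1),'pitch',np.round(np.degrees(np.arctan2(-R[2,2],R[2,0])),1),'F',np.round(s['force'],1),'open',round(s['opening'],3),'grip',round(s['grasp_force'],1))
E
python3 -c "
from h import *
a=row([.46,-.17,.22],20,80)
C=np.array([.564,-.1865,.052]); z=tgt(20,35)[:,2]
b=row(C-.12*z,20,35,*a);print(b[1])"
```

```text
[-0.0983 -0.1076  0.0005] [33.53 51.28 85.93]
[-0.0177  0.0511  0.0942] [-0. 45.  0.]
[ 0.47778787 -0.21787865  0.11624056]
```

```bash
sed -i 's/-R\[2,2\],R\[2,0\]/-R[2,2],-R[2,0]/' h.py; python3 -m jog '[[1,-0.04,-0.02,0,3,4.7,7.8],[1,-0.06,-0.03,0,6,9.3,15.6],[1,-0.07,-0.04,0,9.1,14,23.4],[1,-0.075,-0.05,0,12.2,18.6,31.2],[1,-0.08,-0.06,0,15.2,23.3,39],[1,-0.085,-0.07,0,18.3,28,46.9],[1,-0.09,-0.08,0,21.3,32.6,54.7],[1,-0.095,-0.09,0,24.4,37.3,62.5],[1,-0.098,-0.1,0,27.4,42,70.3],[1,-0.098,-0.105,0,30.5,46.6,78.1],[1,-0.098,-0.108,0,33.5,51.3,85.9],[1,-0.098,-0.108,0,33.5,51.3,85.9],[1,-0.098,-0.108,0,33.5,51.3,85.9]]' >/dev/null
python3 -c "
from h import *
st()
C=np.array([.564,-.1865,.052]); z=tgt(20,35)[:,2]
b=row(C-.12*z,20,35)"
```

```text
t 4.4 J [-38.4  19.4 107.6  11.3  48.3  24.2] gp [ 0.4594 -0.1691  0.2193] head 20.2 pitch 80.1 F [-0.2 -0.7 -0.2] open 0.999 grip 0.0
[-0.0172  0.0521  0.0936] [-0.11 45.12  0.15]
```

```bash
python3 -m jog '[[1,-0.003,0.009,0.006,0,9,0],[1,-0.006,0.018,0.012,0,18,0],[1,-0.01,0.027,0.024,0,27,0],[1,-0.014,0.036,0.05,0,36,0],[1,-0.0172,0.052,0.08,0,45,0],[1,-0.0172,0.052,0.0936,0,45,0],[1,-0.0172,0.052,0.0936,0,45,0]]' >/dev/null
python3 -c "
from h import *
st()
C=np.array([.564,-.1865,.052]); z=tgt(20,35)[:,2]
b=row(C,20,35)
for cam in ['scene','side']:
  im,w=cloud(cam); cv2.imwrite(f'pics/{cam}2.png',im)
  m=(np.hypot(w[...,0]-.564,w[...,1]+.1865)<.06)&(w[...,2]>.02)&(w[...,2]<.08); q=w[m].astype(np.float32); print(cam,len(q),cv2.minAreaRect(np.ascontiguousarray(q[:,:2])*1000))
"
```

```text
t 5.28 J [-66.6  45.1 124.3  85.8  55.1 -76.9] gp [ 0.4719 -0.2204  0.1187] head 20.1 pitch 35.0 F [ 0.2  0.6 -0.8] open 1.0 grip 0.0
[ 0.0016 -0.      0.1187] [-0.16 -0.01 -0.05]
scene 522 ((563.7803955078125, -185.76217651367188), (67.21769714355469, 64.04325866699219), 20.498916625976562)
side 329 ((564.171875, -185.46075439453125), (59.8189582824707, 74.85906982421875), 21.430952072143555)
```

```bash
python3 -m jog '[[1,0.0016,0,0.03,0,0,0],[1,0.0016,0,0.06,0,0,0],[1,0.0016,0,0.08,0,0,0],[1,0.0016,0,0.1,0,0,0],[1,0.0016,0,0.1187,0,0,0],[1,0.0016,0,0.1187,0,0,0]]'
python3 -c "
from h import *
st()
im,w=cloud('side'); a=cv2.resize(im[100:230,220:420],None,fx=3.5,fy=3.5); cv2.imwrite('pics/s3.png',a)"
```

```text
time_s: 6.12
position: [0.5711, -0.1832, 0.0497]
tcp_rot: [[0.538, 0.346, 0.768], [0.199, -0.938, 0.283], [0.819, 0.001, -0.574]]
force: [-0.7, 0.1, -0.1]
opening: 0.998
grasp_force: 0.0
t 6.12 J [-52.5  53.6 117.5 100.9  52.8 -79.2] gp [ 0.565  -0.1855  0.0543] head 20.2 pitch 35.0 F [-0.7  0.1 -0.1] open 0.998 grip 0.0
```

View pics/s3.png

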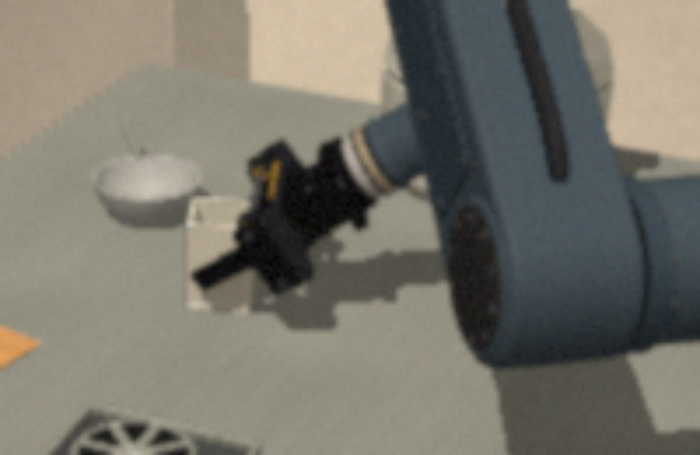

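```bash
python3 -m jog '[[0,0,0,0,0,0,0],[0,0,0,0,0,0,0],[0,0,0,0,0,0,0],[0,0,0,0,0,0,0],[0,0,0,0,0,0,0],[0,0,0,0,0,0,0]]'
python3 -c "
from h import *
st()
a=row([.565,-.1855,.10],20,35)
b=row([.56,-.16,.10],20,125,*a)
b=row([.56,-.16,.10],20,80,*a)
"
```

```text
time_s: 6.92
position: [0.5701, -0.1855, 0.05]
tcp_rot: [[0.539, 0.341, 0.77], [0.196, -0.94, 0.279], [0.819, 0.0, -0.574]]
force: [-3.6, -3.0, 3.7]
opening: 0.714
grasp_force: 29.6
t 6.92 J [-52.7  53.5 117.5 101.   52.8 -79.3] gp [ 0.5639 -0.1877  0.0546] head 20.0 pitch 35.0 F [-3.6 -3.   3.7] open 0.714 grip 29.6
[ 0.0382 -0.0017 -0.0246] [ 0.05  0.   -0.01]
[-0.0057 -0.0257 -0.0047] [  0. -90.  -0.]
[-0.0033 -0.0257  0.001 ] [  0. -45.  -0.]
```

```bash
python3 -m jog '[[0,0.01,0,-0.007,0,0,0],[0,0.02,0,-0.014,0,0,0],[0,0.03,0,-0.02,0,0,0],[0,0.038,0,-0.026,0,0,0],[0,0.038,0,-0.026,0,-5,0],[0,0.038,0,-0.026,0,-12,0],[0,0.038,0,-0.026,0,-20,0],[0,0.038,0,-0.026,0,-28,0],[0,0.038,0,-0.026,0,-36,0],[0,0.038,0,-0.026,0,-44,0],[0,0.038,0,-0.026,0,-52,0],[0,0.038,0,-0.026,0,-60,0],[0,0.038,0,-0.026,0,-68,0],[0,0.038,0,-0.026,0,-76,0],[0,0.038,0,-0.026,0,-84,0],[0,0.038,0,-0.026,0,-90,0],[0,0.038,0,-0.026,0,-90,0],[0,0.038,0,-0.026,0,-90,0]]'
python3 -c "
from h import *
st()
for cam in ['scene','side']:
  im,w=cloud(cam); cv2.imwrite(f'pics/{cam}4.png',im)
  for r in models.outline_of(cam,'cup')[:1]:
    q=w[r['mask']&(np.hypot(w[...,0]-.564,w[...,1]+.187)<.1)]; print(r['p'],len(q),np.nanpercentile(q[:,2],[1,5,50,95,99]).round(3))
a=cv2.resize(im[100:230,200:400],None,fx=3.5,fy=3.5); cv2.imwrite('pics/s4.png',a)
"
```

```text
time_s: 9.18
position: [0.5698, -0.1846, 0.0959]
tcp_rot: [[0.77, 0.342, -0.539], [0.28, -0.94, -0.195], [-0.574, -0.001, -0.819]]
force: [0.7, 0.1, -3.4]
opening: 0.718
grasp_force: 29.6
t 9.18 J [-18.5  51.4  70.6 -20.9  87.   58. ] gp [ 0.5741 -0.183   0.1025] head 20.0 pitch 125.0 F [ 0.7  0.1 -3.4] open 0.718 grip 29.6
0.72 204 [0.07  0.074 0.078 0.134 0.14 ]
0.67 476 [0.075 0.079 0.114 0.137 0.138]
```

View pics/s4.png

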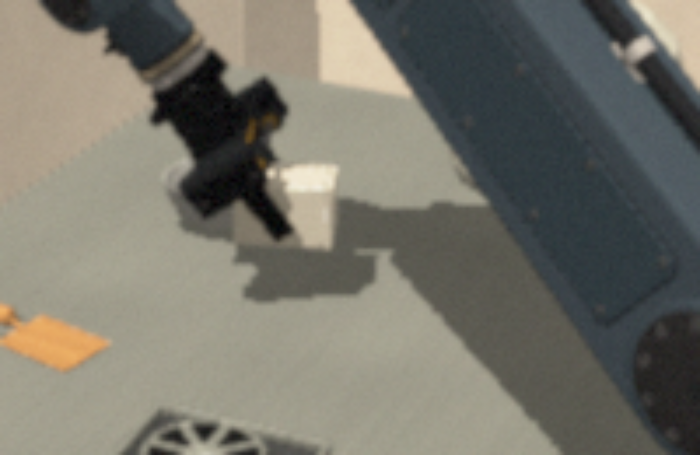

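```bash
python3 -m jog '[[0,0.0086,0,0.0123,0,0,0],[0,0.0172,0,0.0246,0,0,0],[0,0.0258,0,0.0369,0,0,0],[0,0.0344,0,0.0491,0,0,0],[0,0.0378,0,0.0540,0,0,0],[0,0.0390,0,0.0557,0,0,0],[0,0.0390,0,0.0557,0,0,0],[0,0.0390,0,0.0557,0,0,0]]'|grep force; python3 -c "
from h import *
st()"
```

```text
force: [0.5, 0.8, -1.9]
grasp_force: 29.6
t 10.38 J [-18.5  56.5  70.9 -21.2  81.8  60.1] gp [ 0.5752 -0.1833  0.0349] head 20.0 pitch 125.0 F [ 0.5  0.8 -1.9] open 0.714 grip 29.6
```

```bash
python3 -m jog '[[0,0.0006,0,0.0008,0,0,0],[0,0.0011,0,0.0016,0,0,0],[0,0.0011,0,0.0016,0,0,0]]'|grep force:; python3 -m jog '[[0,0.0006,0,0.0008,0,0,0],[0,0.0011,0,0.0016,0,0,0],[0,0.0011,0,0.0016,0,0,0]]'|grep force:; python3 -c "
from h import *
st()
for cam in ['scene','side']:
  im,w=cloud(cam)
  for r in models.outline_of(cam,'cup')[:1]:
    q=w[r['mask']&(np.hypot(w[...,0]-.575,w[...,1]+.183)<.1)]; print(r['p'],len(q),np.nanpercentile(q[:,2],[1,5,50,95,99]).round(3))
"
```

```text
force: [-0.8, -0.2, -2.6]
grasp_force: 29.6
force: [-0.6, 1.5, 2.3]
grasp_force: 29.7
t 11.12 J [-18.5  56.9  70.9 -21.2  81.6  60.2] gp [ 0.5747 -0.183   0.031 ] head 20.0 pitch 125.1 F [-0.6  1.5  2.3] open 0.714 grip 29.7
0.75 148 [0.002 0.004 0.008 0.063 0.064]
0.81 451 [0.001 0.006 0.043 0.065 0.067]
```

```bash
python3 -m jog '[[1,0,0,0,0,0,0],[1,0,0,0,0,0,0],[1,0,0,0,0,0,0],[1,0,0,0,0,0,0],[1,0,0,0,0,0,0],[1,0,0,-0.01,0,0,0],[1,0,0,-0.03,0,0,0],[1,0,0,-0.06,0,0,0],[1,0,0,-0.1,0,0,0],[1,0,0,-0.14,0,0,0],[1,0,0,-0.14,0,0,0]]'|grep -E 'force|open'; python3 -c "
from h import *
st()
for cam in ['scene','side']:
  im,w=cloud(cam); cv2.imwrite(f'pics/{cam}5.png',im)
  m=(np.hypot(w[...,0]-.575,w[...,1]+.183)<.08)&(w[...,2]>.01)&(w[...,2]<.075); q=w[m].astype(np.float32); print(cam,len(q),np.percentile(q[:,2],[50,99]),cv2.minAreaRect(np.ascontiguousarray(q[:,:2])*1000))
  print(models.tip_of(cam,'cup_mid')[:2])
"
```

```text
force: [0.9, 0.1, 0.4]
opening: 1.0
grasp_force: 0.0
t 12.7 J [-14.8  53.6  55.9 -19.4  99.3  57. ] gp [ 0.6537 -0.1554  0.1487] head 20.1 pitch 124.6 F [0.9 0.1 0.4] open 1.0 grip 0.0
scene 594 [0.05873117 0.06458487] ((568.1594848632812, -181.68807983398438), (98.12146759033203, 63.79585647583008), 18.886934280395508)
[{'xyz': [0.5655, -0.1843, 0.0294], 'p': 0.57}]
side 612 [0.05141539 0.06605131] ((569.253662109375, -179.68191528320312), (95.21876525878906, 70.9717025756836), 21.6988468170166)
[{'xyz': [0.5681, -0.1832, 0.0322], 'p': 0.76}]
```

View pics/scene5.png

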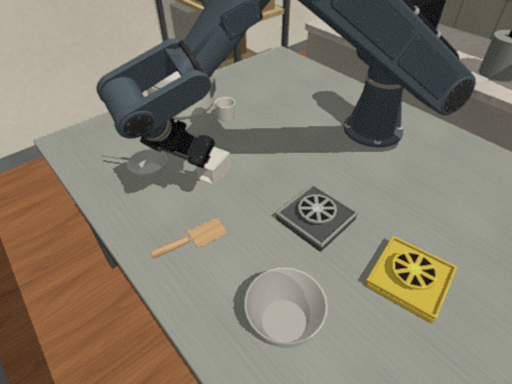

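The scene view shows the cup lying on its side at (213,165), released and stable, with the hand clear above it. Next is the second grasp, from the base side.

```bash
python3 -c "
from h import *
a=row([.60,-.165,.24],20,115)
s=bot.read_state(); row([.47,-.175,.23],20,80)
a=row([.47,-.175,.23],20,80)
G=np.array([.5558,-.1864,.031]); z=tgt(20,35)[:,2]
b=row(G-.12*z,20,35,*a)"
```

```text
[-0.0942 -0.008  -0.0506] [-0.13 10.21  0.07]
[-0.1867 -0.043   0.0278] [-1.400e-01  4.521e+01  3.000e-02]
[-0.1867 -0.043   0.0278] [-1.400e-01  4.521e+01  3.000e-02]
[-0.0382  0.0401  0.1221] [-0. 45.  0.]
```

```bash
python3 -m jog '[[1,-0.035,-0.003,-0.03,0,3,0],[1,-0.07,-0.006,-0.045,0,7,0],[1,-0.0942,-0.008,-0.05,0,10,0],[1,-0.12,-0.018,-0.03,0,20,0],[1,-0.15,-0.028,0,0,30,0],[1,-0.175,-0.038,0.02,0,38,0],[1,-0.187,-0.043,0.028,0,45,0],[1,-0.187,-0.043,0.028,0,45,0]]' |grep force: ; python3 -m jog '[[1,-0.008,0.01,0.01,0,9,0],[1,-0.016,0.02,0.025,0,18,0],[1,-0.024,0.028,0.05,0,27,0],[1,-0.031,0.034,0.08,0,36,0],[1,-0.038,0.04,0.11,0,45,0],[1,-0.038,0.04,0.122,0,45,0],[1,-0.038,0.04,0.122,0,45,0],[1,-0.038,0.04,0.122,0,45,0]]' |grep force:; python3 -c "
from h import *
st()
row([.5558,-.1864,.031],20,35)
for cam in ['scene','side']:
  im,w=cloud(cam)
  m=(np.hypot(w[...,0]-.568,w[...,1]+.183)<.065)&(w[...,2]>.01)&(w[...,2]<.07); q=w[m].astype(np.float32); print(cam,len(q),cv2.minAreaRect(np.ascontiguousarray(q[:,:2])*1000))
"
```

```text
force: [-0.1, 0.8, 0.2]
grasp_force: 0.0
force: [0.9, -0.3, -0.2]
grasp_force: 0.0
t 14.9 J [-67.6  48.4 124.9  87.4  54.9 -81.3] gp [ 0.4642 -0.2205  0.0975] head 19.9 pitch 35.1 F [ 0.9 -0.3 -0.2] open 1.002 grip 0.0
[ 0.0018 -0.0003  0.1182] [-0.23  0.08 -0.42]
scene 729 ((568.6893920898438, -183.02340698242188), (98.5442886352539, 65.58222961425781), 20.918109893798828)
side 609 ((569.5695190429688, -181.06640625), (94.90570831298828, 75.00460052490234), 21.5006046295166)
```

```bash
python3 -m jog '[[1,0.002,0,0.03,0,0,0],[1,0.002,0,0.06,0,0,0],[1,0.002,0,0.08,0,0,0],[1,0.002,0,0.1,0,0,0],[1,0.002,0,0.11,0,0,0],[1,0.002,0,0.1175,0,0,0],[1,0.002,0,0.1175,0,0,0]]' |grep -E 'force:'; python3 -c "
from h import *
st()"
```

```text
force: [-0.0, -0.2, -0.5]
grasp_force: 0.0
t 15.88 J [-53.5  56.2 118.  102.5  53.5 -83.2] gp [ 0.5563 -0.1865  0.0354] head 20.1 pitch 35.0 F [-0.  -0.2 -0.5] open 0.999 grip 0.0
```

```bash
python3 -m jog '[[0,0,0,0,0,0,0],[0,0,0,0,0,0,0],[0,0,0,0,0,0,0],[0,0,0,0,0,0,0],[0,0,0,0,0,0,0],[0,0,0,0,0,0,0],[0,0.008,0,-0.006,0,0,0],[0,0.024,0,-0.017,0,0,0],[0,0.049,0,-0.034,0,0,0],[0,0.074,0,-0.051,0,0,0],[0,0.098,0,-0.069,0,0,0],[0,0.098,0,-0.069,0,0,0]]'; python3 -c "
from h import *
st()
a=row([.56,-.15,.21],20,125)
a=row([.56,-.15,.21],20,80)
"
```

```text
time_s: 17.38
position: [0.5617, -0.1841, 0.1519]
tcp_rot: [[0.538, 0.344, 0.769], [0.2, -0.939, 0.28], [0.819, 0.003, -0.574]]
force: [0.2, -0.2, -3.2]
opening: 0.714
grasp_force: 30.0
t 17.38 J [-53.5  39.6 118.7  90.3  51.7 -63.4] gp [ 0.5556 -0.1863  0.1565] head 20.1 pitch 35.0 F [ 0.2 -0.2 -3.2] open 0.714 grip 30.0
[ 0.0454 -0.0324 -0.0251] [  0.18 -89.97   0.17]
[ 0.0478 -0.0324 -0.0195] [  0.09 -44.97   0.21]
```

```bash
python3 -m jog '[[0,0.005,-0.002,-0.003,0,-5,0],[0,0.01,-0.005,-0.006,0,-12,0],[0,0.015,-0.008,-0.009,0,-20,0],[0,0.02,-0.011,-0.011,0,-28,0],[0,0.025,-0.014,-0.013,0,-36,0],[0,0.03,-0.017,-0.015,0,-44,0],[0,0.035,-0.02,-0.018,0,-52,0],[0,0.04,-0.023,-0.021,0,-60,0],[0,0.043,-0.026,-0.023,0,-68,0],[0,0.045,-0.029,-0.025,0,-76,0],[0,0.045,-0.032,-0.025,0,-84,0],[0,0.045,-0.032,-0.025,0,-90,0],[0,0.045,-0.032,-0.025,0,-90,0],[0,0.045,-0.032,-0.025,0,-90,0]]'; python3 -c "
from h import *
st()
a=row([.474,.161,.20],20,125)
"
```

```text
time_s: 19.12
position: [0.5551, -0.1525, 0.2003]
tcp_rot: [[0.768, 0.343, -0.541], [0.282, -0.94, -0.195], [-0.575, -0.003, -0.818]]
force: [-0.2, 0.6, -2.8]
opening: 0.71
grasp_force: 30.0
t 19.12 J [-16.4  42.9  71.  -20.   95.2  56.9] gp [ 0.5595 -0.1509  0.2069] head 20.0 pitch 125.1 F [-0.2  0.6 -2.8] open 0.71 grip 30.0
[ 0.0262 -0.3223 -0.009 ] [-0.1   0.08  0.11]
```

```bash
python3 -m jog '[[0,0.001,-0.01,0,0,0,0],[0,0.002,-0.03,-0.001,0,0,0],[0,0.004,-0.055,-0.002,0,0,0],[0,0.006,-0.085,-0.003,0,0,0],[0,0.008,-0.115,-0.004,0,0,0],[0,0.011,-0.145,-0.005,0,0,0],[0,0.014,-0.175,-0.006,0,0,0],[0,0.017,-0.205,-0.007,0,0,0],[0,0.019,-0.235,-0.007,0,0,0],[0,0.022,-0.265,-0.008,0,0,0],[0,0.024,-0.29,-0.009,0,0,0],[0,0.026,-0.31,-0.009,0,0,0],[0,0.026,-0.322,-0.009,0,0,0],[0,0.026,-0.322,-0.009,0,0,0],[0,0.026,-0.322,-0.009,0,0,0]]' >/dev/null; python3 -c "
from h import *
st()
for cam in ['scene','side']:
  im,w=cloud(cam); cv2.imwrite(f'pics/{cam}6.png',im)
  m=models.outline_of(cam,'cup')
  for r in m[:1]:
    q=w[r['mask']&(np.hypot(w[...,0]-.47,w[...,1]-.16)<.08)&(w[...,2]>.1)].astype(np.float32); print(cam,r['p'],len(q),np.percentile(q[:,2],[1,5,95,99]).round(3))
    for lo,hi in [(.13,.16),(.16,.19),(.19,.215),(.13,.215)]:
      k=q[(q[:,2]>lo)&(q[:,2]<hi)]; print(lo,len(k),cv2.minAreaRect(np.ascontiguousarray(k[:,:2])*1000) if len(k)>4 else '')
  print([ (r['p'],r['xyz']) for r in models.tip_of(cam,'cup_mid')[:2]])
a=cv2.resize(im[130:280,180:360],None,fx=3.5,fy=3.5); cv2.imwrite('pics/s6.png',a)
"
```

```text
t 21.0 J [ 9.3 39.4 80.4 -6.1 94.7 80.7] gp [0.4752 0.1598 0.2005] head 20.0 pitch 125.0 F [-0.1  0.5 -2. ] open 0.712 grip 30.0
scene 0.67 506 [0.141 0.144 0.213 0.236]
0.13 160 ((492.6980895996094, 177.6839599609375), (33.98674011230469, 71.2939453125), 52.255916595458984)
0.16 243 ((497.6300354003906, 173.0022430419922), (22.980405807495117, 65.95042419433594), 39.13288879394531)
0.19 84 ((501.917724609375, 167.08917236328125), (4.545971393585205, 53.44520950317383), 21.045589447021484)
0.13 487 ((492.889892578125, 176.47206115722656), (34.69095993041992, 71.97894287109375), 50.37117385864258)
[(0.84, [0.4682, 0.1588, 0.191])]
[(0.69, [0.4708, 0.1618, 0.1887])]
```

View pics/s6.png

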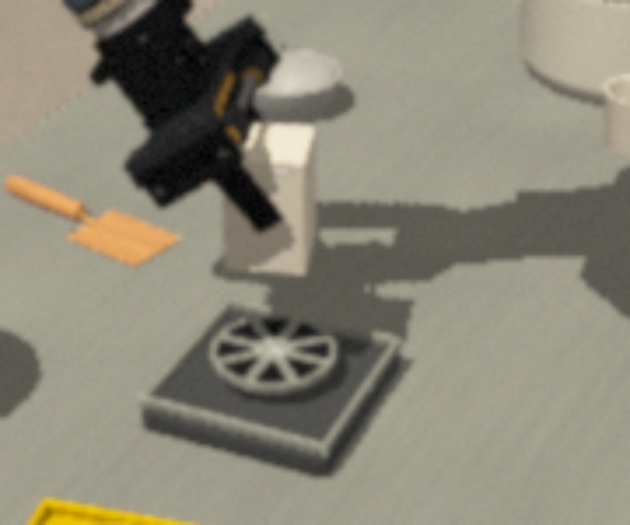

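The crop shows the cup upside down in the grip at (270,200), squarely above the star plate at (273,352). Next I'll lower it.

```bash
python3 -m jog '[[0,0.006,0,0.008,0,0,0],[0,0.014,-0.001,0.02,0,0,0],[0,0.023,-0.001,0.033,0,0,0],[0,0.032,-0.001,0.046,0,0,0],[0,0.04,-0.001,0.057,0,0,0],[0,0.045,-0.001,0.064,0,0,0],[0,0.047,-0.001,0.067,0,0,0],[0,0.047,-0.001,0.067,0,0,0],[0,0.047,-0.001,0.067,0,0,0]]' |grep force:; python3 -c "
from h import *
st()
for cam in ['scene','side']:
  im,w=cloud(cam)
  print([ (r['p'],r['xyz']) for r in models.tip_of(cam,'cup_mid')[:2]],[ (r['p'],r['xyz']) for r in models.tip_of(cam,'star_top')[:2]])"
python3 -m jog '[[0,0.0011,0,0.0016,0,0,0],[0,0.0017,0,0.0025,0,0,0],[0,0.0017,0,0.0025,0,0,0]]'|grep force:
python3 -m jog '[[0,0.0006,0,0.0008,0,0,0],[0,0.0011,0,0.0016,0,0,0],[0,0.0011,0,0.0016,0,0,0]]'|grep force:
```

```text
force: [-0.3, -0.1, -2.4]
grasp_force: 30.0
t 22.43 J [ 9.5 45.5 82.7 -6.  86.3 81.7] gp [0.4749 0.1614 0.1191] head 20.0 pitch 125.0 F [-0.3 -0.1 -2.4] open 0.711 grip 30.0
[(0.71, [0.4684, 0.1571, 0.054]), (0.7, [0.4674, 0.1618, 0.1049])] [(0.85, [0.4712, 0.161, 0.054]), (0.63, [0.4388, 0.435, 0.0507])]
[(0.56, [0.4698, 0.1625, 0.1087])] [(0.63, [0.4473, 0.437, 0.0504]), (0.6, [0.4705, 0.1651, 0.1057])]
force: [-0.2, -0.3, -1.6]
grasp_force: 30.0
force: [0.3, 0.8, -2.7]
grasp_force: 30.0
```

```bash
for i in 1 2 3; do python3 -m jog '[[0,0.0006,0,0.0008,0,0,0],[0,0.0011,0,0.0016,0,0,0],[0,0.0011,0,0.0016,0,0,0]]'|grep -E 'force:|posit'; done
```

```text
position: [0.4701, 0.1598, 0.1051]
force: [0.9, 0.5, -3.1]
grasp_force: 30.0
position: [0.4702, 0.1598, 0.1036]
force: [-0.1, 0.4, -0.2]
grasp_force: 30.0
position: [0.4702, 0.1598, 0.1015]
force: [0.9, 1.1, 2.9]
grasp_force: 30.0
```

```bash
python3 -m jog '[[0,0.0011,0,0.0016,0,0,0],[0,0.0023,0,0.0033,0,0,0],[0,0.0034,0,0.0049,0,0,0],[0,0.0034,0,0.0049,0,0,0]]'|grep -E 'force:|posit'; python3 -m jog '[[0,0.0006,0,0.0008,0,0,0],[0,0.0017,0,0.0025,0,0,0],[0,0.0017,0,0.0025,0,0,0]]'|grep -E 'force:|posit'
```

```text
position: [0.4703, 0.1598, 0.0955]
force: [1.5, 1.4, 5.4]
grasp_force: 30.0
position: [0.4702, 0.1598, 0.0928]
force: [1.4, 0.1, 8.0]
grasp_force: 30.0
```

```bash
python3 -m jog '[[0,0.0006,0,0.0008,0,0,0],[0,0.0012,0,0.0016,0,0,0],[0,0.0012,0,0.0016,0,0,0]]'|grep -E 'force:|posit'; python3 -m jog '[[0,0.0006,0,0.0008,0,0,0],[0,0.0006,0,0.0008,0,0,0]]'|grep -E 'force:|posit';  python3 -m jog '[[0,0.0006,0,0.0008,0,0,0],[0,0.0006,0,0.0008,0,0,0]]'|grep -E 'force:|posit'
```

```text
position: [0.4703, 0.1598, 0.0916]
force: [-0.5, 1.1, 10.3]
grasp_force: 30.0
position: [0.4703, 0.1598, 0.0915]
force: [1.6, 2.0, 13.7]
grasp_force: 30.0
position: [0.4703, 0.1598, 0.0915]
force: [1.4, 0.6, 19.7]
grasp_force: 30.0
```

```bash
python3 -m jog '[[0,0,0,0,0,0,0],[0,0,0,0,0,0,0],[0,0,0,0,0,0,0],[0,0,0,0,0,0,0],[0,0,0,0,0,0,0],[0,0,0,0,0,0,0],[0,0,0,0,0,0,0],[0,0,0,0,0,0,0],[0,0,0,0,0,0,0],[0,0,0,0,0,0,0],[0,0,0,0,0,0,0],[0,0,0,0,0,0,0],[0,0,0,0,0,0,0]]'|grep -E 'force:|posit|time'; python3 -c "
from h import *
im,w=cloud('side'); cv2.imwrite('pics/s7.png',im)
m=(np.hypot(w[...,0]-.47,w[...,1]-.16)<.03)&(w[...,2]>.115)&(w[...,2]<.145); q=w[m]; print(len(q),np.histogram(q[:,2],15))"
```

```text
time_s: 27.98
position: [0.4703, 0.1598, 0.0915]
force: [1.2, 1.1, 18.5]
grasp_force: 30.0
184 (array([ 4,  3,  0,  0,  3,  0,  2,  0,  1,  4,  4, 35, 70, 49,  9]), array([0.1156881 , 0.1171041 , 0.11852009, 0.11993609, 0.12135209,
       0.12276808, 0.12418408, 0.12560007, 0.12701607, 0.12843207,
       0.12984806, 0.13126406, 0.13268006, 0.13409605, 0.13551205,
       0.13692804]))
```

```bash
python3 -m jog '[[0,-0.0006,0,-0.0008,0,0,0],[0,-0.0017,0,-0.0025,0,0,0],[0,-0.0029,0,-0.0041,0,0,0],[0,-0.0040,0,-0.0057,0,0,0],[0,-0.0052,0,-0.0074,0,0,0],[0,-0.0063,0,-0.009,0,0,0],[0,-0.0069,0,-0.0098,0,0,0],[0,-0.0069,0,-0.0098,0,0,0]]'|grep -E 'force:|posit'; python3 -m jog '[[0,-0.0004,0,-0.0006,0,0,0],[0,-0.0004,0,-0.0006,0,0,0]]'|grep -E 'force:|posit'
```

```text
position: [0.4703, 0.1598, 0.1002]
force: [1.0, 0.8, 4.0]
grasp_force: 30.0
position: [0.4703, 0.1598, 0.1009]
force: [1.5, 1.0, 1.9]
grasp_force: 30.0
```

```bash
python3 -m jog '[[0,-0.0005,0,-0.0007,0,0,0],[0,-0.0005,0,-0.0007,0,0,0],[0,-0.0005,0,-0.0007,0,0,0]]'|grep -E 'force:|posit'; python3 -c "
from h import *
im,w=cloud('side')
m=(np.hypot(w[...,0]-.47,w[...,1]-.16)<.03)&(w[...,2]>.125)&(w[...,2]<.155); q=w[m]; print(len(q),np.histogram(q[:,2],10))"
```

```text
position: [0.4702, 0.1598, 0.1019]
force: [1.3, 0.7, 2.1]
grasp_force: 30.0
189 (array([  3,   2,   1,   3,   0,   3,   2,  22, 108,  45]), array([0.12507279, 0.12721452, 0.12935626, 0.13149799, 0.13363972,
       0.13578145, 0.13792319, 0.14006492, 0.14220665, 0.14434839,
       0.14649012]))
```

```bash
python3 -m jog '[[0,-0.0006,0,-0.0008,0,0,0],[0,-0.0006,0,-0.0008,0,0,0],[0,-0.0006,0,-0.0008,0,0,0]]'|grep -E 'force:|posit'; python3 -m jog '[[0,-0.0004,0,-0.0006,0,0,0],[0,-0.0004,0,-0.0006,0,0,0],[0,-0.0004,0,-0.0006,0,0,0]]'|grep -E 'force:|posit'; python3 -c "
from h import *
im,w=cloud('side')
m=(np.hypot(w[...,0]-.47,w[...,1]-.16)<.03)&(w[...,2]>.125)&(w[...,2]<.155); q=w[m]; print(len(q),np.median(q[:,2]))"
```

```text
position: [0.4702, 0.1598, 0.1029]
force: [1.5, 0.5, 2.4]
grasp_force: 30.0
position: [0.4702, 0.1598, 0.1036]
force: [1.0, 0.5, 1.8]
grasp_force: 30.0
179 0.14531629378348232
```

```bash
python3 -m jog '[[0,-0.0003,0,-0.0004,0,0,0],[0,-0.0003,0,-0.0004,0,0,0],[0,-0.0003,0,-0.0004,0,0,0]]'|grep -E 'force:|posit'; python3 -m jog '[[0,-0.0003,0,-0.0004,0,0,0],[0,-0.0003,0,-0.0004,0,0,0],[0,-0.0003,0,-0.0004,0,0,0]]'|grep -E 'force:|posit'
```

```text
position: [0.4698, 0.1597, 0.1037]
force: [-1.1, 0.2, -1.9]
grasp_force: 30.0
position: [0.4701, 0.1597, 0.1045]
force: [1.3, -0.1, -2.9]
grasp_force: 30.0
```

```bash
python3 -m jog '[[0,0.0004,0,0.0005,0,0,0],[0,0.0004,0,0.0005,0,0,0]]'|grep -E 'force:|posit'; python3 -m jog '[[1,0.0004,0,0.0005,0,0,0],[1,0,0,0,0,0,0],[1,0,0,0,0,0,0],[1,0,0,0,0,0,0],[1,0,0,0,0,0,0],[1,0,0,-0.01,0,0,0],[1,0,0,-0.03,0,0,0],[1,0,0,-0.06,0,0,0],[1,0,0,-0.1,0,0,0],[1,0,0,-0.15,0,0,0],[1,0,0,-0.15,0,0,0],[1,0,0,-0.15,0,0,0]]'|grep -E 'force:|open|time'; python3 -c "
from h import *
st()
for cam in ['scene','side']:
  im,w=cloud(cam); cv2.imwrite(f'pics/{cam}8.png',im)
  m=(np.hypot(w[...,0]-.47,w[...,1]-.16)<.06)&(w[...,2]>.07)&(w[...,2]<.16); q=w[m].astype(np.float32); t=q[q[:,2]>.135]
  print(cam,np.median(t[:,2]),cv2.minAreaRect(np.ascontiguousarray(t[:,:2])*1000),cv2.minAreaRect(np.ascontiguousarray(q[:,:2])*1000))
  for x in ['cup','cup_mid','wash_bowl','spatula','strainer','round_cup']: print(x,[(round(r['p'],2),np.round(r['xyz'],3)) for r in models.tip_of(cam,x)[:2]])
"
```

```text
position: [0.4701, 0.1598, 0.1039]
force: [-0.2, 0.1, -2.7]
grasp_force: 30.0
time_s: 33.0
force: [0.3, -1.0, -0.6]
opening: 1.004
grasp_force: 0.0
t 33.0 J [ 10.7  43.8  64.5  -5.5 106.4  80.8] gp [0.5548 0.1907 0.2331] head 20.0 pitch 125.1 F [ 0.3 -1.  -0.6] open 1.004 grip 0.0
scene 0.14045832 ((496.3128967285156, 159.52548217773438), (19.308059692382812, 39.83745193481445), 24.232938766479492) ((475.0677490234375, 163.0872802734375), (59.18240737915039, 62.296817779541016), 20.002832412719727)
cup [(0.63, array([0.469, 0.159, 0.144]))]
cup_mid [(0.64, array([0.469, 0.163, 0.097]))]
wash_bowl [(0.76, array([0.74 , 0.314, 0.002]))]
spatula [(0.75, array([ 0.777, -0.012,  0.   ]))]
strainer [(0.8, array([ 0.725, -0.325, -0.001]))]
round_cup [(0.8, array([ 0.347, -0.414,  0.002]))]
side 0.14511658 ((471.8277587890625, 162.59640502929688), (62.38134002685547, 67.67569732666016), 20.993608474731445) ((471.6612243652344, 163.81324768066406), (62.29180908203125, 70.5015640258789), 20.22215461730957)
cup [(0.56, array([0.468, 0.16 , 0.15 ])), (0.24, array([0.471, 0.163, 0.1  ]))]
cup_mid [(0.82, array([0.47 , 0.163, 0.097]))]
wash_bowl [(0.95, array([ 0.744,  0.315, -0.001])), (0.3, array([ 0.353, -0.411, -0.002]))]
spatula [(0.67, array([ 0.775, -0.01 , -0.001]))]
strainer [(0.76, array([ 0.722, -0.325, -0.004]))]
round_cup [(0.67, array([ 0.353, -0.415, -0.001]))]
```

View pics/side8.png

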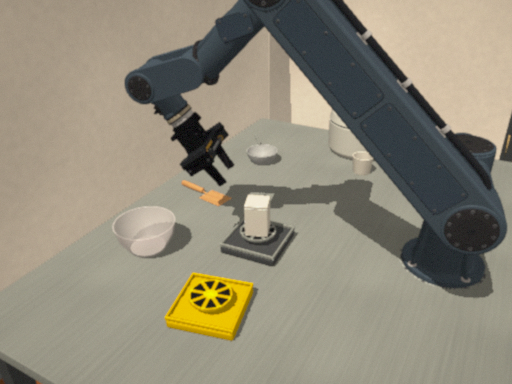

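The cup stands mouth down on the star plate at (258,215). Its base is at 145 mm, so the plate is fully up, and the hand is clear.

```bash
python3 -c "
from rig import workorder
print(workorder.hand_in())"
```

```text
the job is handed in; nothing more can be done
None
```

The job is handed in at about 33 s of robot time: I laid the cup on its side and let go, stood it mouth down on the star plate, held the plate at its stop for over a second, and left the cup draining with the plate fully up and the other things where they were.

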